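# Run the inkstone true on the banding wheel

## Robot

A 7-joint arm with a two-finger parallel gripper is mounted at the origin on the work surface. World frame = base frame: x ahead of the robot, y to its left, z up, the work surface at z = 0. Lengths are in m, angles in rad, forces in N, time in s.
With the tool pointing down it reaches from about 0.4 to 0.875 m from the base axis. Payload 6.5 kg.
Tool frame: the origin (TCP) lies at the very end of the fingers, on their centre line; the grasp point (between the pads) lies 19 mm behind it; z points along the fingers, y is the direction in which the jaws open and shut (so a half turn about z gives the same grasp; the last joint's range is limited). The gripper opens to 85 mm and grips with 20 to 120 N. Pads are 22 mm wide; open, the fingers measure 114 mm over their backs; the gripper's body (76 mm by 85 mm) begins 54 mm behind the grasp point. The pads swing forward as they close: fully open they stand 13 mm farther back than shut.
Start: joints at [-1.243, 0.536, -0.004, 1.538, 0.003, 1.067, -0.071], TCP at [0.249, 0.6, 0.231] pointing down, gripper open.
Joint ranges: [-2.7, 2.7], [-0.37, 2.16], [-1.27, 1.26], [0.24, 2.4], [-1.31, 4.45], [0.19, 1.91], [-2.76, 2.76]. Speed limits (rad/s): [2.39, 2.39, 3.14, 3.14, 3.14, 3.14, 3.14].

## Interface

Orientations are given as a 3x3 rotation matrix whose columns are the frame's x, y, z axes.
In Python, from bench import ctrl gives the robot as it stands.
- The arm moves only by the tool move_arm, never from a script. Its argument "targets" is a list of rows, each an object with "fingers": the closure, from -1 (fully open) to 1 (shut); "translation": the shift along the tool's x, y, z in cm, a list of three; "delta_rot": the turn, a rotation vector about the tool's x, y, z in rad, a list of three. In form: [{"fingers": fingers, "translation": [dx, dy, dz], "delta_rot": [rx, ry, rz]}, ...]. A call has 1 to 20 rows; each row is the pose to reach, as a shift and turn from the pose measured when the call began, along the tool's axes at that moment; what a row does not reach only later rows make up. A row lasts 1/12 s, in which the tool goes at most 41.7 mm and 7.16 degrees, less where a joint would pass 70% of its speed; a pose out of reach is approached as far as the arm can. A call with a gripper value outside its range is refused whole. The fingers move at their own pace and stop on an object; "force" is the grip in N (left out, the last holds). Time passes only in rows, so rows that repeat a pose let the fingers close. It gives the time, the measured TCP pose, the force and the opening at its end, in the units of the state.
- ctrl.sense(): the state, without advancing time (a new reading comes with each control period).
- ctrl.snapshot(name): name is "side" or "top" or "wrist"; returns the picture (420x560x3 uint8, red, green, blue); there is no depth.
- ctrl.calibration(name): a dict with "fx", "fy", "cx", "cy" (pixels), "dist" ([k1, k2, p1, p2, k3] as OpenCV has them; the pictures are not rectified), "R" (3x3) and "t" (3): a world point X has camera coordinates R X + t; the wrist camera has in their place "tool_from_camera" (4x4, takes a point from camera to tool coordinates, whose origin is the TCP and whose axes are the flange's). Camera axes: x right, y down, z forward; pixel columns grow to the right and rows downward; lengths in m; the calibration is good to about 2 mm. A picture is of the moment at which its call begins: read the wrist's pose just before it. calibration takes no time and is no camera call.
- ctrl.hand_in(): hands the job in, once; it reports no verdict.
The state is a dict: "clock": time; "joint_pos": joint angles; "joint_velocities": joint speeds; "joint_efforts": joint torques, N m; "tool_pos": TCP position; "orientation": TCP orientation; "contact_force": force on the tool from outside, world axes, zero at the start; "moment": the same for the moment, N m; "gripper_width": opening from 0.0 (shut) to 1.0 (fully open).
Only numpy, scipy, OpenCV 4.12 (cv2) and the standard library are available. Lean on these libraries where they do the work, as an engineer would, in place of code of your own. Each camera call takes 0.05 s, during which the arm holds its last target. There are 200 camera calls.

## Task

Spin the banding wheel counterclockwise, seen from above, by pushing on its upright posts, up to about 12 turns a minute, and keep it turning between 8 and 16 turns a minute for six seconds on end so that the dial gauge can be read over a full turn. Then bring it to rest with the index mark at the pointer and let go. Push gently, never let it run wild (above 24 turns a minute) or spin backwards, keep off the stone, the hand rest and its gauge, and leave everything else on the bench where it is.

Things in the scene. Friction and masses are not known exactly. Their poses are not given: they have to be found in the camera images.
- stand: The banding wheel's fixed cast-iron foot and column, foot 190 mm across. Origin on the bench (z = 0) under the wheel's vertical turning axis. Its -x axis points from the axis to the pointer (roughly towards the robot; the stand is turned by up to 0.35 rad either way), z up.
- wheel (a joint): Wheel angle (rad) about the vertical axis, growing counterclockwise seen from above, not wrapped; the mark is at the pointer at 0 and every multiple of 2 pi. Turns endlessly on its bearing: inertia about 0.025 kg m2 (give or take a third), friction about 0.0025 N m plus 0.0045 N m per rad/s, so left alone at 12 turns a minute (1.26 rad/s) it slows at some 0.33 rad/s2.
- post0 (a point): Top of the post on the index mark's radius. The aluminium head (radius 135 mm, top 84 mm above the bench) has three jaws 120 degrees apart, each with an upright steel post to push on: 20 mm thick, its axis 112 mm from the turning axis, standing free from 92 to 147 mm above the bench, black cap. Inside it a bracket and a rubber pad (up to 128 mm high) reach in to the stone.
- post1 (a point): Top of the next post, the same, 120 degrees counterclockwise of post0 seen from above.
- post2 (a point): Top of the third post, the same, 120 degrees clockwise of post0.
- mark (a point): The index mark: a dark plate 34 mm wide with a white line across it, on the head's rim outside one of the posts. The point lies on its line, 134 mm from the turning axis and 84 mm above the bench.
- pointer (a point): Tip of the fixed pointer beside the rim, 142 mm from the turning axis and 84 mm above the bench, on an upright 26 mm wide bracket that stands 160 to 170 mm from the axis and reaches 86 mm above the bench. With the mark at the pointer the two points are 8 mm apart.
- stone: Round carved inkstone, 140 mm in diameter and 45 mm high, 1.2 kg, standing in the middle of the wheel between the three jaws' pads and turning with it, its top 137 mm above the bench. Origin at the centre of its underside, on the turning axis. Not to be touched.
- rest: Fixed wooden hand-rest bridge over the far part of the wheel. Origin on the bench 100 mm from the turning axis along the stand's +x, axes as the stand's. Board x -30 to +50, y +-220 mm, 172 to 190 mm above the bench, legs at y = +-205 mm; the posts pass under it. A 52 mm dial gauge at x -78 to -30, y 30 to 82 mm, up to 248 mm high, stands on the stone's rim. Not to be touched.
- blank: Loose clay blank 90 x 60 x 34 mm lying on the bench to the left of the pointer. Origin at the centre of its underside. Leave alone.
- sander: Loose sanding stick, 170 x 37 x 19 mm, lying on the bench to the right of the pointer. Origin at the centre of its underside. Leave alone.
- knife: Loose carving knife, 180 mm long and 16 mm wide, lying on top of the hand rest. Origin level with its underside, 15 mm behind the blade's root. Leave alone.
- blank2: Loose clay blank 120 x 75 x 36 mm on the bench at the left. Origin at the centre of its underside. Leave alone.
- blank3: Loose clay blank 110 x 70 x 34 mm lying on the other one. Origin at the centre of its underside. Leave alone.
- brushpot: Loose white pot of brushes, 76 mm in diameter, 200 mm high with the brushes, on the bench at the right. Origin at the centre of its underside. Leave alone.
- mallet: Loose wooden mallet, about 230 mm long, lying on the bench far left. Origin on the bench under its handle, 90 mm from the head's middle. Leave alone.
- bowl: Loose white bowl 110 mm across and 45 mm high on the bench at the right. Origin at the centre of its underside. Leave alone.

How it is judged:
On the way, in this order (a step that is already met when the one before it is completed fails the run):
1. the wheel turns counterclockwise between 8 and 16 turns a minute for six seconds on end (velocity of joint wheel between 0.83 and 1.68 rad/s), for 6 s.
2. the wheel is brought to rest with the index mark at the pointer (velocity of joint wheel between -0.06 and 0.06 rad/s and horizontal distance between mark and pointer below 0.022 m), for 0.3 s.
At the end, for the whole second after the job is handed in: The wheel stands still (under 0.04 rad/s) with the index mark within 22 mm of the pointer's tip (about 0.15 rad either way), let go (velocity of joint wheel between -0.04 and 0.04 rad/s and horizontal distance between mark and pointer below 0.022 m); the robot touches nothing.
It fails at once if the wheel runs wild: over 24 turns a minute (velocity of joint wheel above 2.5 rad/s).
It fails at once if the wheel is spun backwards (velocity of joint wheel below -0.5 rad/s).
It fails at once if the wheel is slammed: pushed with more than 40 N (contact force between the arm and stand above 40 N).
It fails at once if the stone, the hand rest or its gauge is touched (contact force between the arm and stone above 1 N or contact force between the arm and rest above 2 N).
It fails at once if something else on the bench is moved by more than 20 mm (distance of any of blank, sander, knife, blank2, blank3, brushpot, mallet, bowl from where it was at the start of the episode above 0.02 m).
It also fails if it takes over 54 s, if anything falls off the work surface, if the arm or the gripper's body presses on something with over 40 N, if the wrist force passes 120 N, or if a joint passes its speed limit or range.

## Working session

There is one attempt and no reset: what is moved stays moved. The work goes in short steps, Python scripts to look and compute and a tool call to move; the robot and the scene stay as the last step left them, time stands still between calls to the robot, and variables do not carry over. Pictures are saved under pics/ and viewed, about 8 in all and at most 12, crops included, and the job is handed in when it is done.

Besides the shell and the picture viewer there is one more tool, called as name(argument=value, ...) on one line, values as JSON. move_arm: Moves the arm, as the interface text tells. Its arguments: {"type":"object","properties":{"targets":{"type":"array","items":{"type":"object","properties":{"fingers":{"type":"number"},"translation":{"type":"array","items":{"type":"number"}},"delta_rot":{"type":"array","items":{"type":"number"}}}}},"force":{"type":"number"}},"required":["targets"]}

```bash
ls; mkdir -p pics; python3 - <<'E'
from bench import ctrl
import cv2,numpy as np
print(ctrl.sense())
for n in ("top","side"):
    im=ctrl.snapshot(n); cv2.imwrite(f"pics/{n}0.png",im[:,:,::-1])
    print(n,ctrl.calibration(n))
E
```

```text
pics
{'clock': 0.0, 'joint_pos': array([-1.24319312,  0.53717205, -0.00444725,  1.53890804,  0.00262737,
        1.06728252, -0.07118083]), 'joint_velocities': array([ 0.00181861,  0.00271794, -0.00101832, -0.00176383,  0.00016546,
       -0.00072902, -0.00083374]), 'joint_efforts': array([ 3.37531874e-04, -5.83424020e+01,  1.04874283e+00, -2.59099513e+01,
        1.22686144e-02,  9.84895800e-03,  2.31716427e-05]), 'tool_pos': array([0.24917931, 0.59964054, 0.23039559]), 'orientation': array([[-9.23499385e-01,  3.83599527e-01, -5.36996521e-04],
       [ 3.83599874e-01,  9.23497868e-01, -1.68061943e-03],
       [-1.48769675e-04, -1.75804281e-03, -9.99998444e-01]]), 'contact_force': array([-1.04508216,  0.24646464, -0.06091945]), 'moment': array([-0.01160773, -0.03109357, -0.00827271]), 'gripper_width': 1.0004952648953516}
top {'fx': 392.1622436218791, 'fy': 392.1622436218791, 'cx': 286.23207221965833, 'cy': 212.08665742990425, 'dist': array([-0.03429781,  0.        ,  0.        ,  0.        ,  0.        ]), 'R': array([[ 0.01232799, -0.99923628,  0.03707942],
       [-0.99744796, -0.01489701, -0.06982588],
       [ 0.07032493, -0.03612398, -0.99686983]]), 't': array([0.0025238 , 0.55564499, 1.11629107])}
side {'fx': 423.382637385497, 'fy': 423.382637385497, 'cx': 277.03845876495416, 'cy': 208.41125028911026, 'dist': array([-0.09025964,  0.        ,  0.        ,  0.        ,  0.        ]), 'R': array([[ 0.82063484, -0.57129499,  0.01343466],
       [-0.29592152, -0.44495254, -0.84525008],
       [ 0.48886492,  0.68966605, -0.53420204]]), 't': array([-0.42881284,  0.28251483,  0.93802816])}
```

View pics/top0.png

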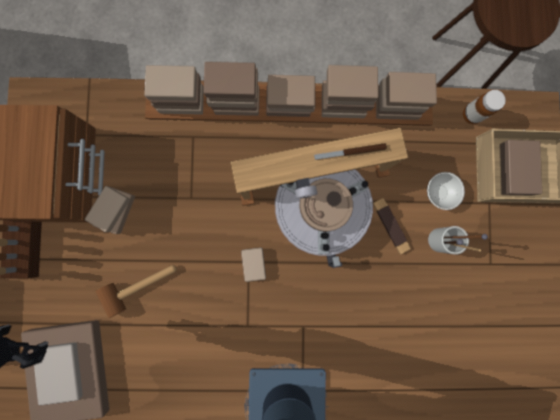

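View pics/side0.png

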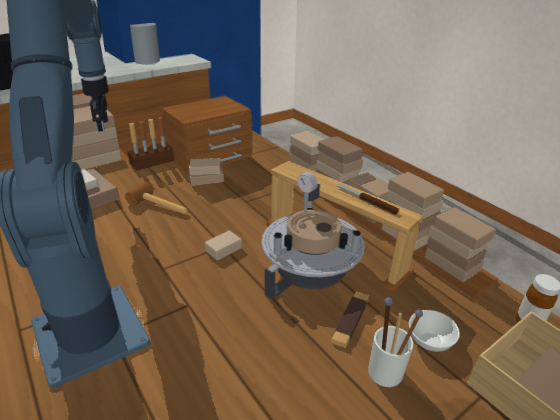

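```bash
cat > h.py <<'E'
from bench import ctrl
import cv2,numpy as np
def ray(n,px,z):
    c=ctrl.calibration(n); K=np.array([[c['fx'],0,c['cx']],[0,c['fy'],c['cy']],[0,0,1]])
    u=cv2.undistortPoints(np.array(px,float).reshape(-1,1,2),K,c['dist']).reshape(-1,2)
    d=np.c_[u,np.ones(len(u))]@c['R']; o=-c['R'].T@c['t']
    return o+d*((z-o[2])/d[:,2])[:,None]
def proj(n,X):
    c=ctrl.calibration(n); K=np.array([[c['fx'],0,c['cx']],[0,c['fy'],c['cy']],[0,0,1]])
    return cv2.projectPoints(np.array(X,float).reshape(-1,1,3),cv2.Rodrigues(c['R'])[0],c['t'],K,c['dist'])[0].reshape(-1,2)
E
python3 - <<'E'
from h import *
im=cv2.imread('pics/top0.png'); cv2.imwrite('pics/crop0.png',cv2.resize(im[145:275,235:415],None,fx=4.4,fy=4.4,interpolation=cv2.INTER_CUBIC))
# dark blobs near wheel
g=im.max(axis=2); m=(g<45).astype(np.uint8)
n,l,s,c=cv2.connectedComponentsWithStats(m)
for i in range(1,n):
    if s[i,4]>12 and 250<c[i,0]<400 and 140<c[i,1]<275: print(c[i],s[i],ray('top',c[i],.147)[0])
E
```

```text
[364.64 183.68] [362 181   6   6  25] [ 0.62381739 -0.18882186  0.147     ]
[352.53571429 190.28571429] [350 188   6   6  28] [ 0.60592136 -0.15698415  0.147     ]
[324.5 235. ] [322 233   6   5  26] [ 0.48901127 -0.08438854  0.147     ]
[325.82608696 247.        ] [324 245   5   5  23] [ 0.45831804 -0.08799019  0.147     ]
```

View pics/crop0.png

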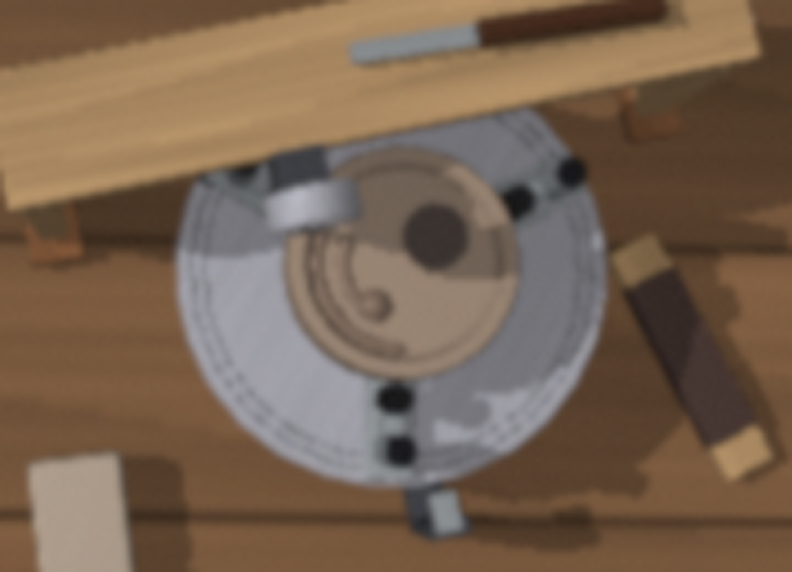

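```bash
python3 - <<'E'
from h import *
P1=ray('top',[325.83,247],.147)[0,:2];P2=ray('top',[364.64,183.68],.147)[0,:2]
d=P2-P1;M=(P1+P2)/2;n=np.array([-d[1],d[0]])/np.linalg.norm(d);C=M+n*.056
print('d',np.linalg.norm(d),'C',C,'ang1',np.degrees(np.arctan2(*(P1-C)[::-1])))
# board edge angle (near edge at z .19)
e=ray('top',np.array([[10,205],[760,50]])/4.4+[235,145],.19);v=e[0]-e[1];print('yaw board',np.degrees(np.arctan2(-v[0],v[1])), e)
pt=ray('top',np.array([[410,490],[445,512]])/4.4+[235,145],.085);print('pointer',pt,np.degrees(np.arctan2(pt[:,1]-C[1],pt[:,0]-C[0])),np.linalg.norm(pt[:,:2]-C,axis=1))
print(ctrl.calibration('wrist')['tool_from_camera'])
for nme in('top','side'):
    c=ctrl.calibration(nme);print(nme,'cam at',-c['R'].T@c['t'])
a1=np.arctan2(*(P1-C)[::-1])
for k in range(3):
    a=a1+k*2*np.pi/3
    for r,z in((.112,.147),(.134,.084)): print(k,r,proj('side',[C[0]+r*np.cos(a),C[1]+r*np.sin(a),z]),proj('top',[C[0]+r*np.cos(a),C[1]+r*np.sin(a),z]))
im=cv2.imread('pics/side0.png'); cv2.imwrite('pics/crop1.png',cv2.resize(im[170:305,240:380],None,fx=4.4,fy=4.4,interpolation=cv2.INTER_CUBIC))
E
```

```text
d 0.1937910969711639 C [ 0.57020228 -0.0905866 ] ang1 178.67578399251303
yaw board 12.803001605574037 [[ 0.59223476  0.13734749  0.19      ]
 [ 0.68907442 -0.28879056  0.19      ]]
pointer [[ 0.4319309  -0.10316722  0.085     ]
 [ 0.41860652 -0.12499932  0.085     ]] [-174.80125802 -167.21041808] [0.13884253 0.1554526 ]
[[ 9.10967932e-04 -9.61221604e-01 -2.75775631e-01  7.05271171e-02]
 [ 9.99999004e-01  1.17305772e-03 -7.85426160e-04 -7.18120390e-06]
 [ 1.07846932e-03 -2.75774641e-01  9.61221715e-01 -1.41682660e-01]
 [ 0.00000000e+00  0.00000000e+00  0.00000000e+00  1.00000000e+00]]
top cam at [0.47569276 0.0511242  1.15150171]
side cam at [-0.02306809 -0.76619912  0.74565319]
0 0.112 [[276.82176859 233.99116508]] [[325.82903349 247.03361395]]
0 0.134 [[269.07125205 257.46458944]] [[322.40757855 254.70011721]]
1 0.112 [[355.80586286 231.93069469]] [[364.6504281  183.63132542]]
1 0.134 [[361.3049418  254.68179937]] [[366.16715375 183.20905661]]
2 0.112 [[308.12351178 197.57540571]] [[290.34611494 180.5585635 ]]
2 0.134 [[306.03876882 212.40547619]] [[282.46811123 179.74729974]]
```

View pics/crop1.png

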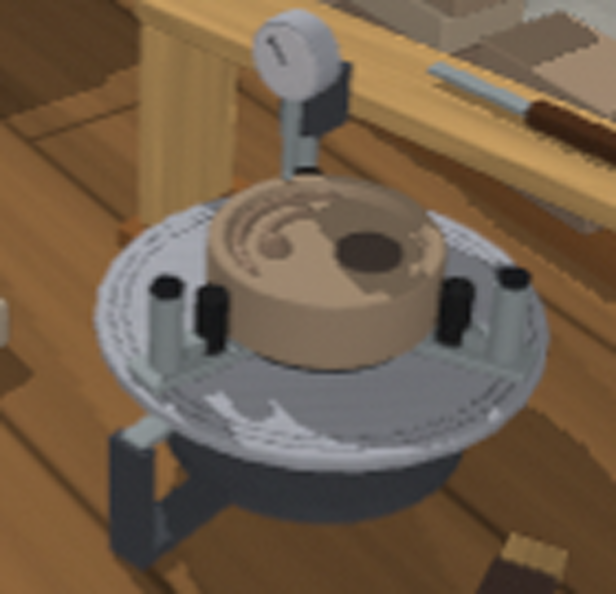

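```bash
cat >> h.py <<'E'
from scipy.spatial.transform import Rotation as Ro
C=np.array([.570,-.0906]); PTR=192.8; YD=110.
def Rt(yd=YD):
    a=np.radians(yd); y=np.array([np.cos(a),np.sin(a),0]); z=np.array([0,0,-1.]); return np.c_[np.cross(y,z),y,z]
F=np.array([np.cos(np.radians(YD-180)),np.sin(np.radians(YD-180))])  # push direction
def post(deg): return C+.112*np.array([np.cos(np.radians(deg)),np.sin(np.radians(deg))])
def rows(pts):
    s=ctrl.sense();R0=s['orientation'];p0=s['tool_pos']
    rv=Ro.from_matrix(R0.T@Rt()).as_rotvec()
    print('t',round(s['clock'],3),'p',p0.round(4),'rot',rv.round(3),'F',s['contact_force'].round(1))
    for p in pts: print((R0.T@(np.array(p)-p0)*100).round(2).tolist())
E
python3 - <<'E'
from h import *
t=post(178.7)-F*.045
rows([[*t,.215],[*t,.112]])
E
```

```text
t 0.1 p [0.2492 0.5997 0.2305] rot [-0.002 -0.001 -0.743] F [-0.2 -0.4 -0.3]
[-42.63, -52.19, 1.64]
[-42.63, -52.17, 11.94]
```

move_arm(targets=[{"fingers":1,"translation":[-42.6,-52.2,1.6],"delta_rot":[0,0,-0.743]},{"fingers":1,"translation":[-42.6,-52.2,1.6],"delta_rot":[0,0,-0.743]},{"fingers":1,"translation":[-42.6,-52.2,1.6],"delta_rot":[0,0,-0.743]},{"fingers":1,"translation":[-42.6,-52.2,1.6],"delta_rot":[0,0,-0.743]},{"fingers":1,"translation":[-42.6,-52.2,1.6],"delta_rot":[0,0,-0.743]},{"fingers":1,"translation":[-42.6,-52.2,1.6],"delta_rot":[0,0,-0.743]},{"fingers":1,"translation":[-42.6,-52.2,1.6],"delta_rot":[0,0,-0.743]},{"fingers":1,"translation":[-42.6,-52.2,1.6],"delta_rot":[0,0,-0.743]},{"fingers":1,"translation":[-42.6,-52.2,1.6],"delta_rot":[0,0,-0.743]},{"fingers":1,"translation":[-42.6,-52.2,1.6],"delta_rot":[0,0,-0.743]},{"fingers":1,"translation":[-42.6,-52.2,1.6],"delta_rot":[0,0,-0.743]},{"fingers":1,"translation":[-42.6,-52.2,1.6],"delta_rot":[0,0,-0.743]},{"fingers":1,"translation":[-42.6,-52.2,1.6],"delta_rot":[0,0,-0.743]},{"fingers":1,"translation":[-42.6,-52.2,1.6],"delta_rot":[0,0,-0.743]},{"fingers":1,"translation":[-42.6,-52.2,1.6],"delta_rot":[0,0,-0.743]},{"fingers":1,"translation":[-42.6,-52.2,1.6],"delta_rot":[0,0,-0.743]},{"fingers":1,"translation":[-42.6,-52.2,1.6],"delta_rot":[0,0,-0.743]},{"fingers":1,"translation":[-42.6,-52.2,1.6],"delta_rot":[0,0,-0.743]},{"fingers":1,"translation":[-42.6,-52.2,1.6],"delta_rot":[0,0,-0.743]},{"fingers":1,"translation":[-42.6,-52.2,1.6],"delta_rot":[0,0,-0.743]}])

```text
clock: 1.77
tool_pos: [0.4419, -0.0442, 0.2151]
orientation: [[-0.939, -0.344, -0.001], [-0.344, 0.939, -0.001], [0.002, -0.0, -1.0]]
contact_force: [0.4, 0.4, -0.2]
gripper_width: -0.0
```

```bash
python3 - <<'E'
from h import *
ims={n:ctrl.snapshot(n)[:,:,::-1] for n in('wrist','top','side')}
for n,i in ims.items(): cv2.imwrite(f'pics/{n}1.png',i)
c=ctrl.calibration('wrist');print(c['fx'],c['cx'],c['cy'],c['dist'])
a=np.hstack([ims['top'][100:300,200:480],ims['side'][120:320,200:480]])
m=np.vstack([np.hstack([cv2.resize(ims['wrist'],(400,300)),np.zeros((300,160,3),np.uint8)]),a]);print(m.shape)
cv2.imwrite('pics/m1.png',m)
t=post(178.7)-F*.03
rows([[*t,.112]])
E
```

```text
332.0909891006266 274.58197586333756 209.35804114496514 [-0.03423167  0.          0.          0.          0.        ]
(500, 560, 3)
t 1.917 p [ 0.4421 -0.0443  0.2153] rot [-0.001 -0.001  0.003] F [ 0.2 -0.2 -0.2]
[-0.0, -1.65, 10.33]
```

View pics/m1.png

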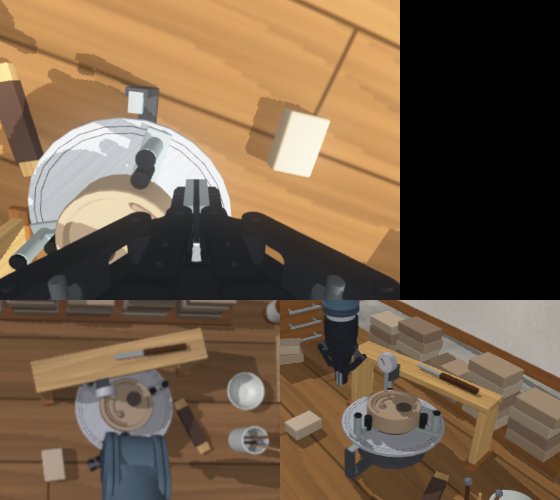

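move_arm(targets=[{"fingers":1,"translation":[0,-1.2,3.4],"delta_rot":[0,0,0]},{"fingers":1,"translation":[0,-1.2,6.8],"delta_rot":[0,0,0]},{"fingers":1,"translation":[0,-1.2,9.0],"delta_rot":[0,0,0]},{"fingers":1,"translation":[0,-1.4,10.3],"delta_rot":[0,0,0]},{"fingers":1,"translation":[0,-1.6,10.3],"delta_rot":[0,0,0]},{"fingers":1,"translation":[0,-1.6,10.3],"delta_rot":[0,0,0]}])

```text
clock: 2.42
tool_pos: [0.4474, -0.0591, 0.1122]
orientation: [[-0.938, -0.346, -0.002], [-0.346, 0.938, -0.001], [0.002, -0.0, -1.0]]
contact_force: [0.3, 0.5, -0.8]
gripper_width: -0.001
```

```bash
cat >> h.py <<'E'
D=.0245
def tool(phi,d=D,z=.112): return [*(post(phi)-F*d),z]
E
python3 - <<'E'
from h import *
inc=[1.1]*4+[1.3+.38*i for i in range(16)]
ph=175.4+np.cumsum(inc); print(ph.round(1), inc[-1]*12*np.pi/180)
rows([tool(p) for p in ph])
E
```

```text
[176.5 177.6 178.7 179.8 181.1 182.8 184.8 187.3 190.1 193.3 196.9 200.8
 205.2 209.9 215.  220.5 226.3 232.6 239.2 246.2] 1.4660765716752369
t 2.417 p [ 0.4474 -0.0591  0.1122] rot [-0.    -0.002  0.004] F [ 0.3  0.5 -0.8]
[-0.17, -0.24, 0.02]
[-0.09, -0.44, 0.02]
[-0.01, -0.64, 0.02]
[0.07, -0.84, 0.02]
[0.15, -1.08, 0.02]
[0.26, -1.39, 0.02]
[0.37, -1.78, 0.02]
[0.49, -2.24, 0.02]
[0.6, -2.78, 0.02]
[0.69, -3.4, 0.03]
[0.75, -4.1, 0.03]
[0.77, -4.87, 0.03]
[0.73, -5.72, 0.03]
[0.61, -6.63, 0.03]
[0.4, -7.6, 0.03]
[0.08, -8.63, 0.03]
[-0.37, -9.68, 0.03]
[-0.97, -10.74, 0.02]
[-1.72, -11.79, 0.02]
[-2.65, -12.8, 0.02]
```

move_arm(targets=[{"fingers":1,"translation":[0,-0.24,0],"delta_rot":[0,0,0]},{"fingers":1,"translation":[0,-0.44,0],"delta_rot":[0,0,0]},{"fingers":1,"translation":[0,-0.64,0],"delta_rot":[0,0,0]},{"fingers":1,"translation":[0.07,-0.84,0],"delta_rot":[0,0,0]},{"fingers":1,"translation":[0.15,-1.08,0],"delta_rot":[0,0,0]},{"fingers":1,"translation":[0.26,-1.39,0],"delta_rot":[0,0,0]},{"fingers":1,"translation":[0.37,-1.78,0],"delta_rot":[0,0,0]},{"fingers":1,"translation":[0.49,-2.24,0],"delta_rot":[0,0,0]},{"fingers":1,"translation":[0.6,-2.78,0],"delta_rot":[0,0,0]},{"fingers":1,"translation":[0.69,-3.4,0],"delta_rot":[0,0,0]}])

```text
clock: 3.25
tool_pos: [0.4525, -0.094, 0.1122]
orientation: [[-0.938, -0.345, -0.002], [-0.345, 0.938, -0.001], [0.002, -0.0, -1.0]]
contact_force: [-0.4, -0.8, -0.3]
gripper_width: 0.001
```

```bash
python3 - <<'E'
from h import *
s=ctrl.sense()
im=ctrl.snapshot('side')[:,:,::-1]; cv2.imwrite('pics/side2.png',im)
b=ctrl.sense(); print(s['clock'],s['tool_pos'],s['contact_force'],b['clock'],b['tool_pos'])
m=(im.max(axis=2)<45).astype(np.uint8)
n,l,st,c=cv2.connectedComponentsWithStats(m)
for i in range(1,n):
    if 8<st[i,4]<400 and 240<c[i,0]<380 and 180<c[i,1]<270:
        X=ray('side',c[i],.147)[0]; v=X[:2]-C; print(c[i].round(1),st[i,4],np.linalg.norm(v).round(4),np.degrees(np.arctan2(v[1],v[0])).round(1)%360)
print(proj('side',[[*post(a),.147] for a in (185,190,195)]))
E
```

```text
3.25 [ 0.45249651 -0.09396072  0.11219429] [-0.37089857 -0.8096936  -0.29648992] 3.3 [ 0.45296577 -0.09544795  0.11232942]
[299.1 199.1] 18 0.108 72.5
[358.4 226.6] 23 0.1137 311.6
[344.5 235.9] 97 0.0971 281.6
[[279.83314869 236.47306751]
 [282.61163578 238.29041101]
 [285.67398743 239.98038188]]
```

```bash
cat >> h.py <<'E'
def phi_of(p,d=D):
    from scipy.optimize import brentq
    return brentq(lambda a:(post(a)-F*d-np.array(p[:2]))@F,112,288)
def plan(ph): rows([tool(p) for p in ph])
E
python3 - <<'E'
from h import *
print(phi_of([.4525,-.094]),end=' ');p0=phi_of(ctrl.sense()['tool_pos']);print(p0)
inc=[3.3+.36*i for i in range(12)]
ph=p0+np.cumsum(inc);print(ph.round(1),inc[-1]*12*np.pi/180);plan(ph)
E
```

```text
193.59593760461505 194.37779691518162
[197.7 201.3 205.4 209.7 214.5 219.6 225.  230.9 237.  243.6 250.5 257.7] 1.5205308443374599
t 3.3 p [ 0.453  -0.0954  0.1123] rot [-0.001 -0.002  0.002] F [ 0.5 -1.4  0.3]
[0.03, -0.64, 0.03]
[0.04, -1.36, 0.03]
[-0.01, -2.14, 0.04]
[-0.12, -2.99, 0.04]
[-0.31, -3.9, 0.04]
[-0.6, -4.85, 0.04]
[-1.0, -5.84, 0.04]
[-1.53, -6.85, 0.04]
[-2.21, -7.85, 0.04]
[-3.03, -8.82, 0.04]
[-4.02, -9.75, 0.04]
[-5.16, -10.58, 0.04]
```

move_arm(targets=[{"fingers":1,"translation":[0.03,-0.64,0],"delta_rot":[0,0,0]},{"fingers":1,"translation":[0.04,-1.36,0],"delta_rot":[0,0,0]},{"fingers":1,"translation":[-0.01,-2.14,0],"delta_rot":[0,0,0]},{"fingers":1,"translation":[-0.12,-2.99,0],"delta_rot":[0,0,0]},{"fingers":1,"translation":[-0.31,-3.9,0],"delta_rot":[0,0,0]},{"fingers":1,"translation":[-0.6,-4.85,0],"delta_rot":[0,0,0]},{"fingers":1,"translation":[-1.0,-5.84,0],"delta_rot":[0,0,0]},{"fingers":1,"translation":[-1.53,-6.85,0],"delta_rot":[0,0,0]},{"fingers":1,"translation":[-2.2,-7.85,0],"delta_rot":[0,0,0]},{"fingers":1,"translation":[-3.0,-8.8,0],"delta_rot":[0,0,0]},{"fingers":1,"translation":[-4.0,-9.75,0],"delta_rot":[0,0,0]}])

```text
clock: 4.22
tool_pos: [0.5242, -0.1745, 0.1122]
orientation: [[-0.939, -0.344, -0.003], [-0.344, 0.939, -0.002], [0.003, -0.001, -1.0]]
contact_force: [-1.9, -1.4, 0.6]
gripper_width: 0.0
```

```bash
cat >> h.py <<'E'
def look(name):
    t=ctrl.sense()['clock'];im=ctrl.snapshot('side')[:,:,::-1]; cv2.imwrite(f'pics/{name}.png',im)
    n,l,st,c=cv2.connectedComponentsWithStats((im.max(axis=2)<45).astype(np.uint8))
    out=[]
    for i in range(1,n):
        if 8<st[i,4]<60 and 230<c[i,0]<385 and 170<c[i,1]<290:
            v=ray('side',c[i],.147)[0,:2]-C; r=np.linalg.norm(v)
            if .104<r<.120: out.append((round(np.degrees(np.arctan2(v[1],v[0]))%360,1),round(r,4),int(st[i,4])))
    print('look t',round(t,3),out)
E
python3 - <<'E'
from h import *
s=ctrl.sense();print(s['tool_pos'],s['contact_force'],phi_of(s['tool_pos']))
look('side3'); look('side4');p=ctrl.sense()['tool_pos']
print(p,phi_of(p))
E
```

```text
[ 0.52421435 -0.17447655  0.11222695] [-1.92801948 -1.38303944  0.64165667] 251.5052982286888
look t 4.217 [(np.float64(132.2), np.float64(0.1095), 21)]
look t 4.267 [(np.float64(137.6), np.float64(0.1101), 21)]
[ 0.52621784 -0.17474301  0.11250983] 252.2808910086579
```

```bash
python3 - <<'E'
from h import *
p0=ctrl.sense()['tool_pos'][:2];G=np.array(tool(182,.046)[:2]);print(np.linalg.norm(G-p0))
P=[[*(p0+s*(G-p0)),z] for s,z in((.06,.142),(.28,.168),(.55,.168),(.80,.168),(.97,.162))]+[tool(182.5,.045,.137),tool(189,.045,.112)]
rows(P)
E
```

```text
0.14926045715592667
t 4.317 p [ 0.5262 -0.1747  0.1125] rot [-0.003 -0.     0.002] F [-0.1  0.3  0.4]
[0.22, 0.86, -2.95]
[1.02, 4.04, -5.56]
[2.0, 7.94, -5.57]
[2.91, 11.56, -5.59]
[3.53, 14.03, -4.99]
[3.67, 14.28, -2.49]
[3.98, 13.05, 0.01]
```

move_arm(targets=[{"fingers":1,"translation":[0.2,0.86,-2.95],"delta_rot":[0,0,0]},{"fingers":1,"translation":[1.0,4.0,-5.6],"delta_rot":[0,0,0]},{"fingers":1,"translation":[2.0,7.9,-5.6],"delta_rot":[0,0,0]},{"fingers":1,"translation":[2.9,11.5,-5.6],"delta_rot":[0,0,0]},{"fingers":1,"translation":[3.5,14.0,-5.0],"delta_rot":[0,0,0]},{"fingers":1,"translation":[3.7,14.3,-2.5],"delta_rot":[0,0,0]},{"fingers":1,"translation":[4.0,13.0,0],"delta_rot":[0,0,0]}])

```text
clock: 4.9
tool_pos: [0.4437, -0.0621, 0.1124]
orientation: [[-0.937, -0.35, 0.003], [-0.35, 0.937, -0.001], [-0.003, -0.002, -1.0]]
contact_force: [0.4, -0.5, 0.5]
gripper_width: -0.0
```

```bash
python3 - <<'E'
from h import *
s=ctrl.sense();print(s['tool_pos'],s['contact_force'],phi_of(s['tool_pos']))
look('side5');p=ctrl.sense()['tool_pos']
print(p,phi_of(p))
E
```

```text
[ 0.44367787 -0.06214525  0.11242209] [ 0.44512568 -0.53044829  0.52701605] 176.06218366862032
look t 4.9 [(np.float64(81.3), np.float64(0.1069), 18), (np.float64(319.7), np.float64(0.1127), 29)]
[ 0.44140959 -0.06689263  0.10829998] 178.10908584847823
```

```bash
python3 - <<'E'
from h import *
rows([[.431,-.011,.112]])
E
```

```text
t 4.95 p [ 0.4414 -0.0669  0.1083] rot [-0.002 -0.004  0.004] F [-1.3 -3.2 -2.6]
[-0.95, 5.6, -0.39]
```

move_arm(targets=[{"fingers":1,"translation":[-0.9,2.5,-0.4],"delta_rot":[0,0,0]},{"fingers":1,"translation":[-0.9,5.0,-0.4],"delta_rot":[0,0,0]},{"fingers":1,"translation":[-0.9,5.6,-0.4],"delta_rot":[0,0,0]},{"fingers":1,"translation":[-0.9,5.6,-0.4],"delta_rot":[0,0,0]},{"fingers":1,"translation":[-0.9,5.6,-0.4],"delta_rot":[0,0,0]},{"fingers":1,"translation":[-0.9,5.6,-0.4],"delta_rot":[0,0,0]}])

```text
clock: 5.45
tool_pos: [0.431, -0.0123, 0.1126]
orientation: [[-0.939, -0.344, -0.002], [-0.344, 0.939, -0.004], [0.004, -0.003, -1.0]]
contact_force: [0.1, 0.4, -0.2]
gripper_width: 0.0
```

```bash
python3 - <<'E'
from h import *
look('side6');look('side7');s=ctrl.sense()
print(s['clock'],s['tool_pos'],s['contact_force'])
E
```

```text
look t 5.45 []
look t 5.5 []
5.55 [ 0.43092103 -0.01231445  0.11240906] [ 0.75595852 -0.65069138 -0.49973613]
```

```bash
python3 - <<'E'
from h import *
for nm in('side6','side7'):
    im=cv2.imread(f'pics/{nm}.png')
    for th in(25,35,45):
        n,l,st,c=cv2.connectedComponentsWithStats((im.max(axis=2)<th).astype(np.uint8))
        for i in range(1,n):
            if 6<st[i,4]<400 and 230<c[i,0]<385 and 170<c[i,1]<290:
                v=ray('side',c[i],.147)[0,:2]-C; print(nm,th,c[i].round(1),st[i],np.linalg.norm(v).round(3),round(np.degrees(np.arctan2(v[1],v[0]))%360,1))
E
```

```text
side6 25 [282.5 226.8] [281 223   5  10  26] 0.085 166.6
side6 25 [320.4 251.5] [319 248   4   9  17] 0.129 238.0
side6 35 [341.7 206.3] [340 205   5   3   7] 0.106 5.3
side6 35 [273.1 213.2] [271 212   5   3  10] 0.107 128.7
side6 35 [335.9 215.1] [334 214   4   4   9] 0.065 347.5
side6 35 [283.1 225.8] [281 219   6  15  71] 0.082 164.2
side6 35 [323.3 248.6] [319 244  12  14  72] 0.118 242.1
side6 45 [341.6 206.4] [340 205   5   3   8] 0.105 5.3
side6 45 [335.6 215. ] [333 214   5   4  10] 0.065 348.2
side6 45 [283.1 226.1] [281 219   6  15  75] 0.082 164.9
side6 45 [323.5 248.5] [319 243  13  15  84] 0.118 242.3
side7 25 [282.6 228.6] [280 224   6  10  40] 0.088 171.4
side7 25 [322.8 250.5] [322 247   3   8  17] 0.125 240.8
side7 35 [339.9 205.6] [338 205   5   2   7] 0.105 8.4
side7 35 [334.1 213.9] [332 213   5   3   7] 0.064 353.7
side7 35 [282.6 227.2] [280 220   6  15  79] 0.085 167.6
side7 35 [325.5 248.3] [321 243  13  15  77] 0.118 244.6
side7 45 [339.9 205.6] [338 205   5   2   7] 0.105 8.4
side7 45 [334.2 213.9] [331 213   6   4  12] 0.064 353.5
side7 45 [282.6 227.3] [280 220   7  15  85] 0.085 168.0
side7 45 [325.8 248.4] [321 243  14  15  91] 0.118 244.9
```

```bash
python3 - <<'E'
from h import *
p=ctrl.sense()['tool_pos']
W=[[.431,-.012,.112]]*2+[[.433,-.010,.112],[.437,-.010,.112]]+[tool(160,.0255)]+[tool(166+6.9*k) for k in range(10)]
rows(W)
E
```

```text
t 5.55 p [ 0.4309 -0.0123  0.1124] rot [-0.003 -0.004  0.002] F [ 0.8 -0.7 -0.5]
[-0.02, 0.03, 0.04]
[-0.02, 0.03, 0.04]
[-0.27, 0.15, 0.04]
[-0.65, 0.01, 0.04]
[-1.81, -2.37, 0.04]
[-1.1, -3.4, 0.05]
[-0.41, -4.56, 0.05]
[0.13, -5.8, 0.06]
[0.52, -7.09, 0.06]
[0.76, -8.41, 0.07]
[0.83, -9.76, 0.07]
[0.74, -11.1, 0.08]
[0.49, -12.43, 0.08]
[0.08, -13.71, 0.08]
[-0.48, -14.94, 0.08]
```

move_arm(targets=[{"fingers":1,"translation":[0,0,0],"delta_rot":[0,0,0]},{"fingers":1,"translation":[0,0,0],"delta_rot":[0,0,0]},{"fingers":1,"translation":[-0.3,0.15,0],"delta_rot":[0,0,0]},{"fingers":1,"translation":[-0.7,0,0],"delta_rot":[0,0,0]},{"fingers":1,"translation":[-1.7,-2.2,0],"delta_rot":[0,0,0]},{"fingers":1,"translation":[-1.1,-3.4,0],"delta_rot":[0,0,0]},{"fingers":1,"translation":[-0.4,-4.55,0],"delta_rot":[0,0,0]},{"fingers":1,"translation":[0.13,-5.8,0],"delta_rot":[0,0,0]},{"fingers":1,"translation":[0.5,-7.1,0],"delta_rot":[0,0,0]},{"fingers":1,"translation":[0.75,-8.4,0],"delta_rot":[0,0,0]},{"fingers":1,"translation":[0.83,-9.75,0],"delta_rot":[0,0,0]},{"fingers":1,"translation":[0.74,-11.1,0],"delta_rot":[0,0,0]},{"fingers":1,"translation":[0.5,-12.4,0],"delta_rot":[0,0,0]},{"fingers":1,"translation":[0.1,-13.7,0],"delta_rot":[0,0,0]},{"fingers":1,"translation":[-0.5,-14.95,0],"delta_rot":[0,0,0]}])

```text
clock: 6.8
tool_pos: [0.4875, -0.1519, 0.1127]
orientation: [[-0.939, -0.344, -0.003], [-0.344, 0.939, -0.004], [0.004, -0.003, -1.0]]
contact_force: [0.0, 0.5, -0.2]
gripper_width: -0.003
```

```bash
cat >> h.py <<'E'
def look(name):
    t=ctrl.sense()['clock'];im=ctrl.snapshot('side')[:,:,::-1]; cv2.imwrite(f'pics/{name}.png',im)
    n,l,st,c=cv2.connectedComponentsWithStats((im.max(axis=2)<40).astype(np.uint8))
    out=[]
    for i in range(1,n):
        if 6<st[i,4]<110 and 230<c[i,0]<385 and 170<c[i,1]<290:
            v=ray('side',c[i],.147)[0,:2]-C; r=np.linalg.norm(v)
            if .10<r<.122: out.append((float(round(np.degrees(np.arctan2(v[1],v[0]))%360,1)),float(round(r,3)),int(st[i,4])))
    print('look t',round(t,3),out)
E
python3 - <<'E'
from h import *
s=ctrl.sense();print(s['tool_pos'],s['contact_force'],phi_of(s['tool_pos']))
look('side8');look('side9');p=ctrl.sense()['tool_pos']
print(p,phi_of(p))
E
```

```text
[ 0.48748892 -0.15185485  0.11272886] [ 0.02706864  0.46661304 -0.23177009] 228.73222520460686
look t 6.8 [(109.0, 0.109, 17), (346.0, 0.111, 16)]
look t 6.85 [(113.3, 0.109, 18), (350.1, 0.11, 17)]
[ 0.48890265 -0.15276591  0.11298953] 229.5167408266912
```

```bash
python3 - <<'E'
from h import *
z=.112
W=[[.462,-.145,z],[.435,-.12,z],[.429,-.08,z],[.429,-.045,z],[.429,-.018,z],[.433,-.008,z],tool(153.5)]+[tool(a) for a in(160,166.2,172.4,178.7,185,191.4,197.8,204.3,210.9,217.6,224.5,231.4)]
rows(W)
E
```

```text
t 6.9 p [ 0.4889 -0.1528  0.113 ] rot [-0.005 -0.002  0.   ] F [-0.1 -0.1 -0.3]
[2.26, 1.65, 0.1]
[3.94, 4.92, 0.08]
[3.14, 8.89, 0.06]
[1.94, 12.18, 0.05]
[1.01, 14.71, 0.03]
[0.3, 15.52, 0.03]
[-2.04, 13.64, 0.03]
[-1.17, 12.72, 0.04]
[-0.44, 11.75, 0.04]
[0.17, 10.71, 0.05]
[0.68, 9.59, 0.06]
[1.07, 8.42, 0.06]
[1.32, 7.19, 0.07]
[1.44, 5.95, 0.07]
[1.42, 4.68, 0.08]
[1.25, 3.4, 0.09]
[0.93, 2.13, 0.09]
[0.44, 0.87, 0.1]
[-0.19, -0.32, 0.1]
```

move_arm(targets=[{"fingers":1,"translation":[2.3,1.65,0.1],"delta_rot":[0,0,0]},{"fingers":1,"translation":[3.9,4.9,0.1],"delta_rot":[0,0,0]},{"fingers":1,"translation":[3.1,8.9,0.05],"delta_rot":[0,0,0]},{"fingers":1,"translation":[1.9,12.2,0.05],"delta_rot":[0,0,0]},{"fingers":1,"translation":[1.0,14.7,0],"delta_rot":[0,0,0]},{"fingers":1,"translation":[0.3,15.5,0],"delta_rot":[0,0,0]},{"fingers":1,"translation":[-2.0,13.6,0],"delta_rot":[0,0,0]},{"fingers":1,"translation":[-1.2,12.7,0],"delta_rot":[0,0,0]}])

```text
clock: 7.57
tool_pos: [0.4624, -0.0275, 0.1133]
orientation: [[-0.938, -0.347, 0.006], [-0.347, 0.938, -0.005], [-0.004, -0.007, -1.0]]
contact_force: [2.2, -0.1, 0.0]
gripper_width: -0.004
```

```bash
python3 - <<'E'
from h import *
s=ctrl.sense();print(s['tool_pos'],s['contact_force'],phi_of(s['tool_pos']))
look('side10');p=ctrl.sense()['tool_pos']
print(p,phi_of(p))
E
```

```text
[ 0.46239707 -0.02749072  0.11326533] [ 2.2196833  -0.05821769  0.02262475] 160.25763166779805
look t 7.567 [(44.1, 0.107, 13), (190.8, 0.108, 84), (264.2, 0.112, 91), (284.8, 0.115, 26)]
[ 0.45843465 -0.03150635  0.11271495] 161.84833593455443
```

```bash
python3 - <<'E'
from h import *
plan([167.6,173.7,179.9,186.2,192.6,199.1,205.7,212.4,219.2,226,232.8])
E
```

```text
t 7.617 p [ 0.4584 -0.0315  0.1127] rot [-0.007 -0.001  0.   ] F [-1.5 -3.5 -0.9]
[0.99, -0.92, 0.08]
[1.58, -1.96, 0.09]
[2.06, -3.07, 0.09]
[2.41, -4.25, 0.1]
[2.64, -5.48, 0.11]
[2.74, -6.74, 0.12]
[2.68, -8.03, 0.13]
[2.48, -9.32, 0.14]
[2.12, -10.6, 0.15]
[1.61, -11.83, 0.15]
[0.95, -12.98, 0.16]
```

move_arm(targets=[{"fingers":1,"translation":[1.0,-0.9,0.1],"delta_rot":[0,0,0]},{"fingers":1,"translation":[1.6,-1.95,0.1],"delta_rot":[0,0,0]},{"fingers":1,"translation":[2.05,-3.05,0.1],"delta_rot":[0,0,0]},{"fingers":1,"translation":[2.4,-4.25,0.1],"delta_rot":[0,0,0]},{"fingers":1,"translation":[2.65,-5.5,0.1],"delta_rot":[0,0,0]},{"fingers":1,"translation":[2.75,-6.75,0.1],"delta_rot":[0,0,0]},{"fingers":1,"translation":[2.7,-8.05,0.1],"delta_rot":[0,0,0]},{"fingers":1,"translation":[2.5,-9.3,0.1],"delta_rot":[0,0,0]},{"fingers":1,"translation":[2.1,-10.6,0.15],"delta_rot":[0,0,0]},{"fingers":1,"translation":[1.6,-11.8,0.15],"delta_rot":[0,0,0]},{"fingers":1,"translation":[0.95,-13.0,0.15],"delta_rot":[0,0,0]}])

```text
clock: 8.53
tool_pos: [0.4936, -0.1579, 0.1119]
orientation: [[-0.94, -0.341, 0.001], [-0.341, 0.94, -0.006], [0.002, -0.006, -1.0]]
contact_force: [-0.2, 0.2, -0.8]
gripper_width: -0.001
```

```bash
python3 - <<'E'
from h import *
s=ctrl.sense();print(s['tool_pos'],s['contact_force'],phi_of(s['tool_pos']))
look('side11');look('side12');p=ctrl.sense()['tool_pos']
print(p,phi_of(p))
z=.112
W=[[.462,-.145,z],[.435,-.12,z],[.429,-.08,z],[.429,-.045,z],[.429,-.018,z],[.433,-.008,z],tool(153.5),tool(159.5)]
rows(W)
E
```

```text
[ 0.49359474 -0.15792123  0.11189663] [-0.24952691  0.15855494 -0.84092406] 233.38485601975293
look t 8.533 [(113.3, 0.109, 18), (350.1, 0.11, 17)]
look t 8.583 [(118.1, 0.108, 18), (354.1, 0.108, 11)]
[ 0.49511086 -0.15880681  0.11221761] 234.21639523784683
t 8.633 p [ 0.4951 -0.1588  0.1122] rot [-0.008  0.    -0.002] F [-1.2 -0.1  0.5]
[2.64, 2.42, 0.0]
[4.33, 5.69, -0.03]
[3.54, 9.66, -0.06]
[2.35, 12.95, -0.09]
[1.43, 15.49, -0.11]
[0.71, 16.29, -0.12]
[-1.63, 14.43, -0.1]
[-0.82, 13.57, -0.09]
```

move_arm(targets=[{"fingers":1,"translation":[2.6,2.4,0],"delta_rot":[0,0,0]},{"fingers":1,"translation":[4.3,5.7,0],"delta_rot":[0,0,0]},{"fingers":1,"translation":[3.5,9.7,0],"delta_rot":[0,0,0]},{"fingers":1,"translation":[2.35,13.0,-0.1],"delta_rot":[0,0,0]},{"fingers":1,"translation":[1.4,15.5,-0.1],"delta_rot":[0,0,0]},{"fingers":1,"translation":[0.7,16.3,-0.1],"delta_rot":[0,0,0]},{"fingers":1,"translation":[-1.3,14.1,-0.1],"delta_rot":[0,0,0]},{"fingers":1,"translation":[-0.5,13.2,-0.1],"delta_rot":[0,0,0]}])

```text
clock: 9.3
tool_pos: [0.4599, -0.032, 0.1129]
orientation: [[-0.939, -0.344, 0.009], [-0.344, 0.939, -0.008], [-0.006, -0.01, -1.0]]
contact_force: [1.7, -0.9, 1.4]
gripper_width: 0.001
```

```bash
python3 - <<'E'
from h import *
look('side13');p=ctrl.sense()['tool_pos']
print(p,phi_of(p))
plan(phi_of(p)+np.cumsum([5.8,6.2,6.2,6.3,6.3,6.4,6.4,6.5,6.5,6.6,6.6]))
E
```

```text
look t 9.3 [(174.3, 0.113, 24), (194.5, 0.11, 87), (291.2, 0.115, 24), (268.3, 0.109, 88)]
[ 0.45607787 -0.03573722  0.11240206] 163.8823859903813
t 9.35 p [ 0.4561 -0.0357  0.1124] rot [-0.011  0.001 -0.003] F [-1.6 -1.9 -0.1]
[0.84, -0.95, 0.05]
[1.39, -2.03, 0.06]
[1.82, -3.16, 0.07]
[2.13, -4.35, 0.08]
[2.3, -5.57, 0.1]
[2.35, -6.82, 0.11]
[2.25, -8.07, 0.12]
[2.01, -9.31, 0.14]
[1.63, -10.53, 0.15]
[1.1, -11.7, 0.16]
[0.45, -12.81, 0.18]
```

```bash
python3 - <<'E'
from h import *
plan([170.1,177,183.9,190.8,197.6,204.3,210.9,217.4,223.9,230.4])
E
```

```text
t 9.35 p [ 0.4561 -0.0357  0.1124] rot [-0.011  0.001 -0.003] F [-1.6 -1.9 -0.1]
[0.88, -1.02, 0.05]
[1.47, -2.23, 0.06]
[1.92, -3.5, 0.07]
[2.21, -4.82, 0.09]
[2.34, -6.14, 0.1]
[2.31, -7.45, 0.12]
[2.14, -8.73, 0.13]
[1.82, -9.96, 0.14]
[1.37, -11.14, 0.16]
[0.79, -12.27, 0.17]
```

move_arm(targets=[{"fingers":1,"translation":[0.9,-1.0,0.05],"delta_rot":[-0.01,0,0]},{"fingers":1,"translation":[1.5,-2.2,0.05],"delta_rot":[-0.01,0,0]},{"fingers":1,"translation":[1.9,-3.5,0.1],"delta_rot":[-0.01,0,0]},{"fingers":1,"translation":[2.2,-4.8,0.1],"delta_rot":[-0.01,0,0]},{"fingers":1,"translation":[2.35,-6.15,0.1],"delta_rot":[-0.01,0,0]},{"fingers":1,"translation":[2.3,-7.45,0.1],"delta_rot":[-0.01,0,0]},{"fingers":1,"translation":[2.15,-8.7,0.1],"delta_rot":[-0.01,0,0]},{"fingers":1,"translation":[1.8,-9.95,0.15],"delta_rot":[-0.01,0,0]},{"fingers":1,"translation":[1.4,-11.15,0.15],"delta_rot":[-0.01,0,0]},{"fingers":1,"translation":[0.8,-12.3,0.15],"delta_rot":[-0.01,0,0]}])

```text
clock: 10.18
tool_pos: [0.4902, -0.1553, 0.112]
orientation: [[-0.941, -0.338, 0.001], [-0.338, 0.941, -0.0], [-0.001, -0.0, -1.0]]
contact_force: [0.4, 0.6, -0.1]
gripper_width: -0.002
```

```bash
python3 - <<'E'
from h import *
s=ctrl.sense();print(s['contact_force'],phi_of(s['tool_pos']))
look('side14');look('side15');p=ctrl.sense()['tool_pos']
print(p,phi_of(p))
z=.112
W=[[.462,-.145,z],[.435,-.12,z],[.429,-.08,z],[.429,-.045,z],[.429,-.018,z],[.433,-.008,z],tool(156),tool(162)]
rows(W)
E
```

```text
[ 0.4207591   0.59978906 -0.13332067] 231.16762533636486
look t 10.183 [(112.1, 0.108, 18), (348.9, 0.11, 16)]
look t 10.233 [(116.0, 0.109, 17), (352.2, 0.109, 14)]
[ 0.49165063 -0.15602935  0.11233621] 231.90079938062794
t 10.283 p [ 0.4917 -0.156   0.1123] rot [-0.002  0.003 -0.006] F [ 0.4 -0.3  0.6]
[2.42, 2.04, 0.02]
[4.12, 5.3, 0.01]
[3.34, 9.27, 0.0]
[2.16, 12.56, -0.0]
[1.25, 15.11, -0.0]
[0.54, 15.91, -0.0]
[-1.47, 13.71, 0.01]
[-0.7, 12.82, 0.01]
```

move_arm(targets=[{"fingers":1,"translation":[2.4,2.0,0],"delta_rot":[0,0,0]},{"fingers":1,"translation":[4.1,5.3,0],"delta_rot":[0,0,0]},{"fingers":1,"translation":[3.35,9.3,0],"delta_rot":[0,0,0]},{"fingers":1,"translation":[2.2,12.6,0],"delta_rot":[0,0,0]},{"fingers":1,"translation":[1.3,15.1,0],"delta_rot":[0,0,0]},{"fingers":1,"translation":[0.5,15.9,0],"delta_rot":[0,0,0]},{"fingers":1,"translation":[-1.5,13.9,0],"delta_rot":[0,0,0]},{"fingers":1,"translation":[-0.8,12.9,0],"delta_rot":[0,0,0]}])

```text
clock: 10.95
tool_pos: [0.4606, -0.0303, 0.1128]
orientation: [[-0.94, -0.341, 0.009], [-0.341, 0.94, -0.001], [-0.008, -0.004, -1.0]]
contact_force: [1.2, -1.5, 0.3]
gripper_width: -0.002
```

```bash
python3 - <<'E'
from h import *
look('side16');p=ctrl.sense()['tool_pos']
print(p,phi_of(p))
plan(phi_of(p)+np.cumsum([5.8,6.2,6.2,6.2,6.2,6.2,6.2,6.2,6.2,6.2,6.2]))
E
```

```text
look t 10.95 [(43.7, 0.107, 13), (190.3, 0.107, 91), (264.2, 0.112, 88), (284.5, 0.115, 26)]
[ 0.45718676 -0.03417271  0.11231351] 163.188458997025
t 11.0 p [ 0.4572 -0.0342  0.1123] rot [-0.004  0.004 -0.006] F [-2.  -2.4  0.5]
[0.92, -0.95, 0.03]
[1.48, -2.02, 0.03]
[1.92, -3.15, 0.04]
[2.24, -4.32, 0.04]
[2.43, -5.51, 0.05]
[2.49, -6.72, 0.05]
[2.42, -7.93, 0.06]
[2.21, -9.13, 0.06]
[1.88, -10.29, 0.07]
[1.43, -11.42, 0.07]
[0.85, -12.48, 0.08]
```

move_arm(targets=[{"fingers":1,"translation":[0.9,-0.95,0],"delta_rot":[0,0,0]},{"fingers":1,"translation":[1.5,-2.0,0],"delta_rot":[0,0,0]},{"fingers":1,"translation":[1.9,-3.15,0],"delta_rot":[0,0,0]},{"fingers":1,"translation":[2.25,-4.3,0],"delta_rot":[0,0,0]},{"fingers":1,"translation":[2.45,-5.5,0],"delta_rot":[0,0,0]},{"fingers":1,"translation":[2.5,-6.7,0.05],"delta_rot":[0,0,0]},{"fingers":1,"translation":[2.4,-7.9,0.05],"delta_rot":[0,0,0]},{"fingers":1,"translation":[2.2,-9.1,0.05],"delta_rot":[0,0,0]},{"fingers":1,"translation":[1.9,-10.3,0.05],"delta_rot":[0,0,0]},{"fingers":1,"translation":[1.4,-11.4,0.05],"delta_rot":[0,0,0]},{"fingers":1,"translation":[0.85,-12.5,0.05],"delta_rot":[0,0,0]}])

```text
clock: 11.92
tool_pos: [0.4918, -0.1557, 0.1122]
orientation: [[-0.942, -0.336, 0.005], [-0.336, 0.942, -0.003], [-0.004, -0.004, -1.0]]
contact_force: [-0.8, 0.2, 0.1]
gripper_width: 0.001
```

```bash
python3 - <<'E'
from h import *
s=ctrl.sense();print(s['contact_force'],phi_of(s['tool_pos']))
look('side17');look('side18');p=ctrl.sense()['tool_pos']
print(p,phi_of(p))
z=.112
rows([[.462,-.145,z],[.435,-.12,z],[.429,-.08,z],[.429,-.045,z],[.429,-.012,z]])
E
```

```text
[-0.76244175  0.15097127  0.09314091] 231.71523055807364
look t 11.917 [(112.5, 0.109, 20), (349.2, 0.111, 15)]
look t 11.967 [(116.3, 0.109, 18), (352.5, 0.109, 13)]
[ 0.49287573 -0.15650578  0.11246785] 232.42455386934589
t 12.017 p [ 0.4929 -0.1565  0.1125] rot [-0.006  0.005 -0.008] F [ 0.4  0.  -0.9]
[2.52, 2.12, 0.02]
[4.23, 5.38, -0.01]
[3.46, 9.35, -0.03]
[2.29, 12.65, -0.04]
[1.18, 15.76, -0.05]
```

move_arm(targets=[{"fingers":1,"translation":[2.5,2.1,0],"delta_rot":[0,0,0]},{"fingers":1,"translation":[4.2,5.4,0],"delta_rot":[0,0,0]},{"fingers":1,"translation":[3.5,9.35,0],"delta_rot":[0,0,0]},{"fingers":1,"translation":[2.3,12.65,0],"delta_rot":[0,0,0]},{"fingers":1,"translation":[1.2,15.8,0],"delta_rot":[0,0,0]},{"fingers":1,"translation":[1.2,15.8,0],"delta_rot":[0,0,0]},{"fingers":1,"translation":[1.2,15.8,0],"delta_rot":[0,0,0]},{"fingers":1,"translation":[1.2,15.8,0],"delta_rot":[0,0,0]},{"fingers":1,"translation":[1.2,15.8,0],"delta_rot":[0,0,0]},{"fingers":1,"translation":[1.2,15.8,0],"delta_rot":[0,0,0]},{"fingers":1,"translation":[1.2,15.8,0],"delta_rot":[0,0,0]},{"fingers":1,"translation":[1.2,15.8,0],"delta_rot":[0,0,0]},{"fingers":1,"translation":[1.2,15.8,0],"delta_rot":[0,0,0]},{"fingers":1,"translation":[1.2,15.8,0],"delta_rot":[0,0,0]},{"fingers":1,"translation":[1.2,15.8,0],"delta_rot":[0,0,0]},{"fingers":1,"translation":[1.2,15.8,0],"delta_rot":[0,0,0]},{"fingers":1,"translation":[1.2,15.8,0],"delta_rot":[0,0,0]},{"fingers":1,"translation":[1.2,15.8,0],"delta_rot":[0,0,0]}])

```text
clock: 13.52
tool_pos: [0.4287, -0.0116, 0.1115]
orientation: [[-0.942, -0.335, 0.007], [-0.335, 0.942, -0.004], [-0.005, -0.006, -1.0]]
contact_force: [-0.3, 0.0, 0.4]
gripper_width: -0.003
```

```bash
python3 - <<'E'
from h import *
look('side19');look('side20');s=ctrl.sense()
print(s['tool_pos'],s['contact_force'])
E
```

```text
look t 13.517 [(85.7, 0.108, 15), (324.6, 0.113, 26), (213.2, 0.117, 89)]
look t 13.567 [(88.1, 0.108, 19), (326.6, 0.113, 24), (214.8, 0.118, 88)]
[ 0.42867922 -0.01161992  0.11149865] [-0.28516454 -0.14424104 -0.22050712]
```

move_arm(targets=[{"fingers":1,"translation":[0,0,0],"delta_rot":[0,0,0]},{"fingers":1,"translation":[0,0,0],"delta_rot":[0,0,0]},{"fingers":1,"translation":[0,0,0],"delta_rot":[0,0,0]},{"fingers":1,"translation":[0,0,0],"delta_rot":[0,0,0]},{"fingers":1,"translation":[0,0,0],"delta_rot":[0,0,0]},{"fingers":1,"translation":[0,0,0],"delta_rot":[0,0,0]},{"fingers":1,"translation":[0,0,0],"delta_rot":[0,0,0]},{"fingers":1,"translation":[0,0,0],"delta_rot":[0,0,0]},{"fingers":1,"translation":[0,0,0],"delta_rot":[0,0,0]},{"fingers":1,"translation":[0,0,0],"delta_rot":[0,0,0]},{"fingers":1,"translation":[0,0,0],"delta_rot":[0,0,0]},{"fingers":1,"translation":[0,0,0],"delta_rot":[0,0,0]},{"fingers":1,"translation":[0,0,0],"delta_rot":[0,0,0]},{"fingers":1,"translation":[0,0,0],"delta_rot":[0,0,0]},{"fingers":1,"translation":[0,0,0],"delta_rot":[0,0,0]},{"fingers":1,"translation":[0,0,0],"delta_rot":[0,0,0]},{"fingers":1,"translation":[0,0,0],"delta_rot":[0,0,0]},{"fingers":1,"translation":[0,0,0],"delta_rot":[0,0,0]},{"fingers":1,"translation":[0,0,0],"delta_rot":[0,0,0]},{"fingers":1,"translation":[0,0,0],"delta_rot":[0,0,0]}])

```text
clock: 15.28
tool_pos: [0.4287, -0.0116, 0.1115]
orientation: [[-0.942, -0.335, 0.007], [-0.335, 0.942, -0.004], [-0.005, -0.006, -1.0]]
contact_force: [0.0, 0.9, 0.3]
gripper_width: 0.001
```

```bash
python3 - <<'E'
from h import *
look('side21');look('side22');s=ctrl.sense()
print(s['tool_pos'],s['contact_force'])
E
```

```text
look t 15.283 [(249.1, 0.119, 105)]
look t 15.333 [(249.7, 0.118, 101)]
[ 0.42868105 -0.01162275  0.11150645] [-0.48635905 -0.48975098 -1.19037113]
```

move_arm(targets=[{"fingers":1,"translation":[0,0,0],"delta_rot":[0,0,0]},{"fingers":1,"translation":[0,0,0],"delta_rot":[0,0,0]},{"fingers":1,"translation":[0,0,0],"delta_rot":[0,0,0]},{"fingers":1,"translation":[0,0,0],"delta_rot":[0,0,0]},{"fingers":1,"translation":[0,0,0],"delta_rot":[0,0,0]},{"fingers":1,"translation":[0,0,0],"delta_rot":[0,0,0]},{"fingers":1,"translation":[0,0,0],"delta_rot":[0,0,0]},{"fingers":1,"translation":[0,0,0],"delta_rot":[0,0,0]},{"fingers":1,"translation":[0,0,0],"delta_rot":[0,0,0]},{"fingers":1,"translation":[0,0,0],"delta_rot":[0,0,0]},{"fingers":1,"translation":[0,0,0],"delta_rot":[0,0,0]},{"fingers":1,"translation":[0,0,0],"delta_rot":[0,0,0]},{"fingers":1,"translation":[0,0,0],"delta_rot":[0,0,0]},{"fingers":1,"translation":[0,0,0],"delta_rot":[0,0,0]},{"fingers":1,"translation":[0,0,0],"delta_rot":[0,0,0]},{"fingers":1,"translation":[0,0,0],"delta_rot":[0,0,0]},{"fingers":1,"translation":[0,0,0],"delta_rot":[0,0,0]},{"fingers":1,"translation":[0,0,0],"delta_rot":[0,0,0]},{"fingers":1,"translation":[0,0,0],"delta_rot":[0,0,0]},{"fingers":1,"translation":[0,0,0],"delta_rot":[0,0,0]}])

```text
clock: 17.05
tool_pos: [0.4287, -0.0116, 0.1115]
orientation: [[-0.942, -0.335, 0.007], [-0.335, 0.942, -0.004], [-0.005, -0.006, -1.0]]
contact_force: [0.5, 0.1, -0.7]
gripper_width: 0.001
```

```bash
python3 - <<'E'
from h import *
look('side23');look('side24');s=ctrl.sense()
print(s['tool_pos'],s['contact_force'])
im=cv2.imread('pics/side24.png'); ctop=ctrl.snapshot('top')[:,:,::-1]; w=ctrl.snapshot('wrist')[:,:,::-1]; cv2.imwrite('pics/w2.png',w);cv2.imwrite('pics/top2.png',ctop)
cv2.imwrite('pics/m2.png',np.hstack([cv2.resize(im[170:305,240:380],(400,386)),cv2.resize(w,(400,386))]))
E
```

```text
look t 17.05 [(30.5, 0.106, 15), (153.6, 0.111, 22), (255.7, 0.117, 90), (271.1, 0.115, 25)]
look t 17.1 [(30.8, 0.107, 14), (153.4, 0.111, 23), (255.7, 0.117, 89), (271.1, 0.115, 25)]
[ 0.42866593 -0.01162845  0.11150859] [-0.05077541 -0.04083616 -0.80999405]
```

View pics/m2.png

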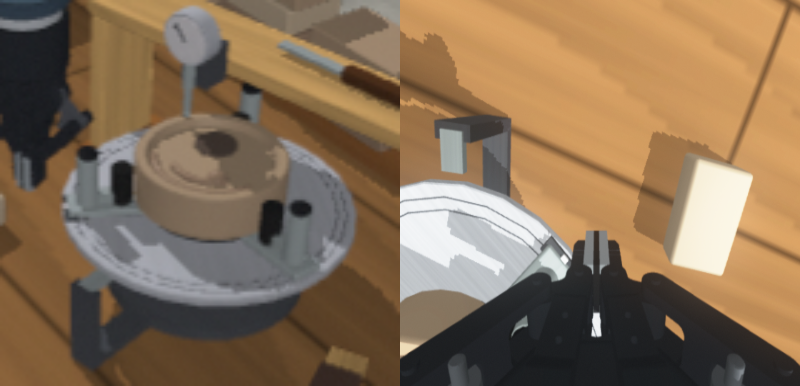

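```bash
python3 - <<'E'
from h import *
q=np.array(tool(145.5)); p=ctrl.sense()['tool_pos'].copy(); p[2]=.112
rows([p+(q-p)*s for s in(.25,.5,.75,1)]+[tool(a) for a in 145.5+np.cumsum([.3,.6,.9,1.2]+[1.34]*12)])
E
```

```text
t 17.25 p [ 0.4286 -0.0116  0.1115] rot [-0.006  0.005 -0.008] F [ 0.3 -0.7 -0.1]
[-1.02, -0.17, -0.04]
[-2.04, -0.33, -0.04]
[-3.06, -0.49, -0.03]
[-4.08, -0.66, -0.03]
[-4.03, -0.69, -0.03]
[-3.94, -0.76, -0.03]
[-3.8, -0.87, -0.03]
[-3.62, -1.02, -0.03]
[-3.41, -1.18, -0.03]
[-3.22, -1.35, -0.03]
[-3.02, -1.53, -0.03]
[-2.83, -1.71, -0.03]
[-2.65, -1.9, -0.03]
[-2.47, -2.09, -0.02]
[-2.29, -2.28, -0.02]
[-2.12, -2.48, -0.02]
[-1.95, -2.68, -0.02]
[-1.79, -2.88, -0.02]
[-1.63, -3.09, -0.02]
[-1.48, -3.31, -0.02]
```

move_arm(targets=[{"fingers":1,"translation":[-1.0,-0.15,0],"delta_rot":[0,0,0]},{"fingers":1,"translation":[-2.0,-0.3,0],"delta_rot":[0,0,0]},{"fingers":1,"translation":[-3.0,-0.5,0],"delta_rot":[0,0,0]},{"fingers":1,"translation":[-4.0,-0.65,0],"delta_rot":[0,0,0]},{"fingers":1,"translation":[-4.0,-0.7,0],"delta_rot":[0,0,0]},{"fingers":1,"translation":[-3.95,-0.76,0],"delta_rot":[0,0,0]},{"fingers":1,"translation":[-3.8,-0.87,0],"delta_rot":[0,0,0]},{"fingers":1,"translation":[-3.6,-1.02,0],"delta_rot":[0,0,0]},{"fingers":1,"translation":[-3.4,-1.18,0],"delta_rot":[0,0,0]},{"fingers":1,"translation":[-3.2,-1.35,0],"delta_rot":[0,0,0]},{"fingers":1,"translation":[-3.0,-1.53,0],"delta_rot":[0,0,0]},{"fingers":1,"translation":[-2.8,-1.71,0],"delta_rot":[0,0,0]},{"fingers":1,"translation":[-2.65,-1.9,0],"delta_rot":[0,0,0]},{"fingers":1,"translation":[-2.5,-2.09,0],"delta_rot":[0,0,0]},{"fingers":1,"translation":[-2.3,-2.28,0],"delta_rot":[0,0,0]},{"fingers":1,"translation":[-2.1,-2.48,0],"delta_rot":[0,0,0]},{"fingers":1,"translation":[-1.95,-2.68,0],"delta_rot":[0,0,0]},{"fingers":1,"translation":[-1.8,-2.88,0],"delta_rot":[0,0,0]},{"fingers":1,"translation":[-1.65,-3.09,0],"delta_rot":[0,0,0]},{"fingers":1,"translation":[-1.5,-3.31,0],"delta_rot":[0,0,0]}])

```text
clock: 18.92
tool_pos: [0.4537, -0.0379, 0.1117]
orientation: [[-0.942, -0.335, 0.006], [-0.335, 0.942, -0.004], [-0.005, -0.006, -1.0]]
contact_force: [0.2, -0.4, 0.6]
gripper_width: -0.002
```

```bash
python3 - <<'E'
from h import *
p=ctrl.sense()['tool_pos'];a=phi_of(p);print(a)
plan(a+np.cumsum(1.34-.032*np.arange(1,21)))
E
```

```text
164.6810606730902
t 18.917 p [ 0.4537 -0.0379  0.1117] rot [-0.006  0.005 -0.007] F [ 0.2 -0.4  0.6]
[0.16, -0.21, -0.03]
[0.29, -0.42, -0.03]
[0.42, -0.63, -0.02]
[0.54, -0.83, -0.02]
[0.65, -1.03, -0.02]
[0.76, -1.23, -0.02]
[0.86, -1.43, -0.02]
[0.95, -1.62, -0.02]
[1.04, -1.8, -0.02]
[1.12, -1.99, -0.02]
[1.19, -2.16, -0.02]
[1.26, -2.34, -0.02]
[1.33, -2.51, -0.02]
[1.38, -2.67, -0.02]
[1.44, -2.83, -0.02]
[1.49, -2.98, -0.02]
[1.54, -3.13, -0.02]
[1.58, -3.27, -0.02]
[1.62, -3.41, -0.01]
[1.65, -3.54, -0.01]
```

move_arm(targets=[{"fingers":1,"translation":[0.16,-0.21,0],"delta_rot":[0,0,0]},{"fingers":1,"translation":[0.29,-0.42,0],"delta_rot":[0,0,0]},{"fingers":1,"translation":[0.42,-0.63,0],"delta_rot":[0,0,0]},{"fingers":1,"translation":[0.54,-0.83,0],"delta_rot":[0,0,0]},{"fingers":1,"translation":[0.65,-1.03,0],"delta_rot":[0,0,0]},{"fingers":1,"translation":[0.76,-1.23,0],"delta_rot":[0,0,0]},{"fingers":1,"translation":[0.86,-1.43,0],"delta_rot":[0,0,0]},{"fingers":1,"translation":[0.95,-1.62,0],"delta_rot":[0,0,0]},{"fingers":1,"translation":[1.04,-1.8,0],"delta_rot":[0,0,0]},{"fingers":1,"translation":[1.12,-1.99,0],"delta_rot":[0,0,0]},{"fingers":1,"translation":[1.19,-2.16,0],"delta_rot":[0,0,0]},{"fingers":1,"translation":[1.26,-2.34,0],"delta_rot":[0,0,0]},{"fingers":1,"translation":[1.33,-2.51,0],"delta_rot":[0,0,0]},{"fingers":1,"translation":[1.38,-2.67,0],"delta_rot":[0,0,0]},{"fingers":1,"translation":[1.44,-2.83,0],"delta_rot":[0,0,0]},{"fingers":1,"translation":[1.49,-2.98,0],"delta_rot":[0,0,0]},{"fingers":1,"translation":[1.54,-3.13,0],"delta_rot":[0,0,0]},{"fingers":1,"translation":[1.58,-3.27,0],"delta_rot":[0,0,0]},{"fingers":1,"translation":[1.62,-3.41,0],"delta_rot":[0,0,0]},{"fingers":1,"translation":[1.65,-3.54,0],"delta_rot":[0,0,0]}])

```text
clock: 20.58
tool_pos: [0.4501, -0.077, 0.1119]
orientation: [[-0.942, -0.335, 0.007], [-0.335, 0.942, -0.004], [-0.005, -0.006, -1.0]]
contact_force: [-0.4, 0.0, -0.1]
gripper_width: 0.003
```

```bash
python3 - <<'E'
from h import *
p=ctrl.sense()['tool_pos'];a=phi_of(p);print(a)
look('side25');look('side26')
p=ctrl.sense()['tool_pos'];a=phi_of(p);print(a)
plan(a+np.cumsum(np.maximum(.64-.032*np.arange(0,20),0)))
E
```

```text
184.83878938331827
look t 20.583 [(302.6, 0.115, 21), (275.7, 0.103, 94), (202.0, 0.115, 81)]
look t 20.633 [(302.7, 0.114, 22), (275.9, 0.102, 90), (202.0, 0.115, 80)]
184.89716162168537
t 20.683 p [ 0.45   -0.0771  0.1119] rot [-0.006  0.005 -0.008] F [-0.1 -0.1  0.3]
[0.03, -0.12, -0.01]
[0.06, -0.24, -0.01]
[0.09, -0.35, -0.01]
[0.11, -0.45, -0.01]
[0.13, -0.55, -0.01]
[0.15, -0.64, -0.01]
[0.17, -0.73, -0.01]
[0.18, -0.81, -0.01]
[0.19, -0.88, -0.01]
[0.21, -0.95, -0.01]
[0.22, -1.01, -0.01]
[0.23, -1.06, -0.01]
[0.23, -1.11, -0.01]
[0.24, -1.16, -0.01]
[0.25, -1.19, -0.01]
[0.25, -1.23, -0.01]
[0.25, -1.25, -0.01]
[0.26, -1.27, -0.01]
[0.26, -1.28, -0.01]
[0.26, -1.29, -0.01]
```

move_arm(targets=[{"fingers":1,"translation":[0.03,-0.1,0],"delta_rot":[0,0,0]},{"fingers":1,"translation":[0.06,-0.22,0],"delta_rot":[0,0,0]},{"fingers":1,"translation":[0.09,-0.35,0],"delta_rot":[0,0,0]},{"fingers":1,"translation":[0.11,-0.48,0],"delta_rot":[0,0,0]},{"fingers":1,"translation":[0.13,-0.61,0],"delta_rot":[0,0,0]},{"fingers":1,"translation":[0.15,-0.73,0],"delta_rot":[0,0,0]},{"fingers":1,"translation":[0.17,-0.84,0],"delta_rot":[0,0,0]},{"fingers":1,"translation":[0.19,-0.95,0],"delta_rot":[0,0,0]},{"fingers":1,"translation":[0.21,-1.05,0],"delta_rot":[0,0,0]},{"fingers":1,"translation":[0.22,-1.14,0],"delta_rot":[0,0,0]},{"fingers":1,"translation":[0.23,-1.23,0],"delta_rot":[0,0,0]},{"fingers":1,"translation":[0.24,-1.31,0],"delta_rot":[0,0,0]},{"fingers":1,"translation":[0.25,-1.38,0],"delta_rot":[0,0,0]},{"fingers":1,"translation":[0.26,-1.44,0],"delta_rot":[0,0,0]},{"fingers":1,"translation":[0.27,-1.49,0],"delta_rot":[0,0,0]},{"fingers":1,"translation":[0.28,-1.54,0],"delta_rot":[0,0,0]},{"fingers":1,"translation":[0.28,-1.58,0],"delta_rot":[0,0,0]},{"fingers":1,"translation":[0.28,-1.61,0],"delta_rot":[0,0,0]},{"fingers":1,"translation":[0.28,-1.63,0],"delta_rot":[0,0,0]},{"fingers":1,"translation":[0.28,-1.64,0],"delta_rot":[0,0,0]}])

```text
clock: 22.35
tool_pos: [0.453, -0.0935, 0.112]
orientation: [[-0.942, -0.335, 0.007], [-0.335, 0.942, -0.004], [-0.005, -0.006, -1.0]]
contact_force: [-0.4, -0.2, -0.3]
gripper_width: 0.001
```

```bash
python3 - <<'E'
from h import *
look('side27');look('side28')
p=ctrl.sense()['tool_pos'];print(phi_of(p))
rows([[.429,-.04,.112],[.429,-.04,.23]])
E
```

```text
look t 22.35 [(72.5, 0.109, 15), (311.5, 0.114, 22)]
look t 22.4 [(72.5, 0.109, 15), (311.5, 0.114, 22)]
193.43236424523928
t 22.45 p [ 0.4529 -0.0935  0.112 ] rot [-0.006  0.005 -0.008] F [-0.2  0.2  0.1]
[0.46, 5.84, -0.04]
[0.41, 5.77, -11.84]
```

move_arm(targets=[{"fingers":1,"translation":[0.1,0.5,0],"delta_rot":[0,0,0]},{"fingers":1,"translation":[0.2,1.5,0],"delta_rot":[0,0,0]},{"fingers":1,"translation":[0.4,3.5,0],"delta_rot":[0,0,0]},{"fingers":1,"translation":[0.4,5.8,0],"delta_rot":[0,0,0]},{"fingers":1,"translation":[0.4,5.8,-3],"delta_rot":[0,0,0]},{"fingers":1,"translation":[0.4,5.8,-6],"delta_rot":[0,0,0]},{"fingers":1,"translation":[0.4,7,-9],"delta_rot":[0,0,0]},{"fingers":1,"translation":[0.4,10,-11],"delta_rot":[0,0,0]},{"fingers":1,"translation":[0.4,14,-12],"delta_rot":[0,0,0]},{"fingers":1,"translation":[0.4,18,-12],"delta_rot":[0,0,0]},{"fingers":1,"translation":[0.4,22,-12],"delta_rot":[0,0,0]},{"fingers":1,"translation":[0.4,26,-12],"delta_rot":[0,0,0]},{"fingers":1,"translation":[0.4,28,-12],"delta_rot":[0,0,0]},{"fingers":1,"translation":[0.4,28,-12],"delta_rot":[0,0,0]},{"fingers":1,"translation":[0.4,28,-12],"delta_rot":[0,0,0]},{"fingers":1,"translation":[0.4,28,-12],"delta_rot":[0,0,0]}])

```text
clock: 23.78
tool_pos: [0.3544, 0.1688, 0.2301]
orientation: [[-0.942, -0.334, 0.006], [-0.334, 0.942, -0.005], [-0.004, -0.006, -1.0]]
contact_force: [0.4, -0.9, 0.2]
gripper_width: 0.002
```

```bash
python3 - <<'E'
from h import *
look('side29')
t=ctrl.snapshot('top')[:,:,::-1];cv2.imwrite('pics/top3.png',t);s=cv2.imread('pics/side29.png')
look('side30')
cv2.imwrite('pics/m3.png',np.hstack([cv2.resize(t[175:275,270:380],(400,364),interpolation=2),cv2.resize(s[200:305,240:355],(400,364),interpolation=2)]))
E
```

```text
look t 23.783 [(72.5, 0.109, 15), (311.6, 0.114, 23)]
look t 23.883 [(72.5, 0.108, 16), (311.6, 0.114, 23)]
```

View pics/m3.png

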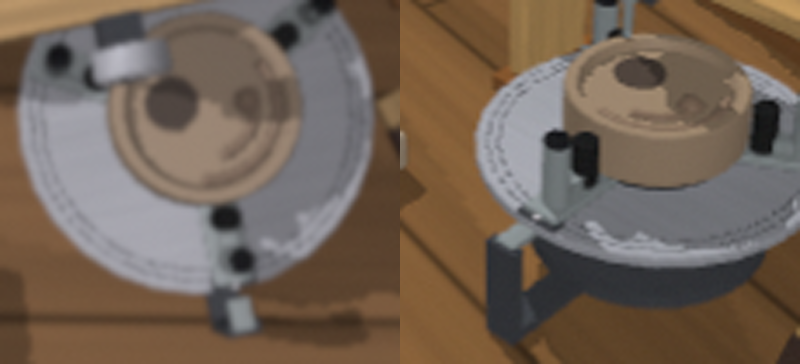

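```bash
python3 -c "
from bench import ctrl
print(ctrl.hand_in())"
```

```text
the job is handed in; nothing more can be done
None
```

I spun the wheel counterclockwise with the shut fingers, using five gentle pushes on its posts. It then coasted to rest, and I nudged post0 slowly up to the pointer, backed off and handed in with the clock at about 24 s. The hand-in gave no verdict.

- **Speed:** Estimated from the pictures, good to about 0.2 rad/s, the wheel ran between about 1.0 and 1.6 rad/s from t ≈ 4.8 s to 12 s. That is a little over seven seconds.
- **Overshoot:** The first push overshot. The pictures gave about 1.75 to 1.85 rad/s at around 4.3 s, above the 1.68 band but below the 2.5 limit. I counted the six seconds only from when it fell back into the band. Later pushes ended at about 1.3 to 1.45 rad/s.
- **Rest position:** In the last pictures the wheel stands still, with the post angles unchanged over 0.1 s. Post0 is at about 192°, against about 192.8° for the pointer. The dark index plate is visibly at the pointer tip.
- **Contact:** The force readings I took stayed within a few newtons, but I only read them between moves, so brief peaks would not show. I commanded no contact with the stone, hand rest or gauge. The arm ended clear of everything.
- **Not checked:** I did not measure the loose items one by one. The tool was planned to stay clear of them.
- **Disagreement:** Post angles from different caps in the same picture differed by 1 to 3°, which is inside the 8.6° allowance.

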